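# Free a child-safety latch and open the cleaning cupboard

### The arm

A 6-joint arm with a two-finger parallel gripper is mounted at the origin on the work surface. World frame = base frame: x ahead of the robot, y to its left, z up, the work surface at z = 0. Lengths are in mm, angles in rad, forces in N, time in s.
With the tool pointing down it reaches from about 375 to 925 mm from the base axis. Payload 5.7 kg.
Tool frame: the origin (TCP) lies midway between the tips of the shut fingers; the grasp point (between the pads) lies 19 mm behind it; z points along the fingers, y is the direction in which the jaws open and shut (so a half turn about z gives the same grasp; the last joint's range is limited). The gripper opens to 85 mm and grips with 20 to 120 N. Pads are 22 mm wide; open, the fingers measure 114 mm over their backs; the gripper's body (76 mm by 85 mm) begins 54 mm behind the grasp point. The pads swing forward as they close: fully open they stand 13 mm farther back than shut.
Start: joints at [1.225, 0.359, 1.51, -0, 1.272, -0.115], TCP at [137.249, 584.06, 231.267] pointing down, gripper open.
Joint ranges: [-2.97, 2.97], [-1.01, 2.36], [0.21, 2.38], [-0.96, 4.11], [0.2, 2.71], [-2.98, 2.98]. Speed limits (rad/s): [2.39, 2.39, 3.14, 3.14, 3.14, 3.14].

### API

Orientations are given as [roll, pitch, yaw] about the fixed x, y, z axes, in that order (R = Rz(yaw) Ry(pitch) Rx(roll)).
In Python, from rig import ctrl, viewer, sign_off gives the robot as it stands. The module is installed in compiled form; this text tells all that it offers.
- The arm moves only by the shell command python3 -m inch 'ROWS' [FORCE]. ROWS is text: rows parted by semicolons, each of 5 numbers parted by spaces: the opening, from 0 (shut) to 1 (fully open), then the shift along the tool's x, y, z as a fraction of full scale, then the turn about the tool's z as a fraction of full scale. A call has 1 to 5 rows; each row shifts and turns the pose as measured when the row begins, along the tool's axes as they then stand; what a row does not reach is not made up. Full scale, the value 1, is 0.5 m for a shift and 90 degrees for a turn. A row lasts 1/8 s, in which the tool goes at most 62.5 mm and 10.7 degrees, less where a joint would pass 70% of its speed; a pose out of reach is approached as far as the arm can. A call with a number of a shift or a turn outside -1 to 1 is refused whole. A call with a gripper value outside its range is refused whole. The fingers move at their own pace and stop on an object; FORCE is the grip in N (left out, the last holds). Time passes only in rows, so rows that do not move let the fingers close. It gives the time, the measured TCP pose, the force and the opening at its end, in the units of the state.
- ctrl.state(): the state, without advancing time (a new reading comes with each control period).
- viewer.get_image(name): name is "scene" or "top" or "wrist"; returns a dict with "img" (400x640x3 uint8, blue, green, red), "fx", "fy", "cx", "cy" (pixels), "R" (3x3) and "t" (3): a world point X has camera coordinates R X + t. Camera axes: x right, y down, z forward; pixel columns grow to the right and rows downward; lengths in mm; the calibration is good to about 2 mm. A picture is of the moment at which its call begins. There is no depth.
- sign_off(): hands the job in, once; it reports no verdict.
The state is a dict: "time_s": time; "q": joint angles; "qvel": joint speeds; "effort": joint torques, N m; "eef_pos": TCP position; "tcp_rot": TCP orientation; "ft_force": force on the tool from outside, world axes, zero at the start; "moment": the same for the moment, N m; "gripper_width": finger opening in mm.
Only numpy, scipy, OpenCV 4.12 (cv2) and the standard library are available. Lean on these libraries where they do the work, as an engineer would, in place of code of your own. Each camera call takes 0.05 s, during which the arm holds its last target.

### The job

Open the small yellow-doored cleaning-agent cupboard on the counter, which has a child-safety latch inside: ease the door forward by its handle until the hook catches, then reach down through the narrow gap behind the door's top edge, press the white sprung hook gently down and, keeping it down, draw the door past the catch. Swing the door wide open, more than 70 degrees, and let go; do not strain the plastic latch by yanking the caught door or forcing the hook hard down, and leave the jar, jug, cup and plant standing where they are.

Things in the scene. Friction and masses are not known exactly. Their poses are not given: they have to be found in the camera images.
- cupboard: Fixed countertop cupboard of birch plywood, 300 wide (y), 200 deep (x), 270 high, top board 12 thick. Origin on the worktop in the middle of its front plane, where the top board's front edge and the shut door's inner face lie. x points from the front into the cupboard, y to the left as seen facing the door, z up.
- door (a joint): Opening angle of the yellow door in rad: 0 shut, grows as it opens towards the robot, stop at 1.7. Moves easily (under 1 N at the handle) and stays where it is left. The latch stops it at about 0.17 rad; then the gap between the door's inner face and the top board's front edge is about 40 mm wide at the hook, narrower towards the hinge.
- door_hinge (a point): Point on the door's upright hinge line at the cupboard's left front edge (cupboard x 0, y +145 mm), level with the door's top edge. The door is 290 wide, 16 thick, spans 20 to 270 mm above the worktop, covers the whole front. Axes turn with the door: x is normal to its faces, from the outside to the inside; -y runs along the door to its free edge; z up.
- handle (a point): Grip point on the door's upright black round bar handle (11 mm thick, 110 long, axis 35 mm off the outer face, 258 mm from the hinge line, on two short legs): on the bar's axis, 32 mm below the door's top edge, 29 mm below the bar's upper end. Axes of the door.
- latch: Back plate of the white plastic safety latch on the door's inner face, 230 mm from the hinge line. Origin on the inner face, mid-width of the hook, 32 mm below the door's top edge; axes of the door. The hook, an arm 20 mm wide, reaches 72 mm along +x. It is screwed on through slots and may stand up to 6 mm higher or lower than this plate; the reading does not show it.
- press_point (a point): Point 20 mm from the door's inner face (latch x +20 mm), nominally on the hook's level ribbed pressing face, which spans 18 to 58 mm from the inner face; the real face is up to 6 mm higher or lower (slots), to be found by touch. This point is fixed to the back plate and does not move with the hook. Axes of the door.
- hook_root (a point): Nominal root, 2 mm off the inner face, about which the hook bends down against its spring. A finger on the pressing face's near edge needs about 4 N to start it, 5 to 7 N and 1 to 4 mm of travel to free it, the more the higher it stands; fully down (hard stop) after 4.5 mm at about 7 N. Farther out: less force, more travel. It breaks above 14 N of finger force. Axes of the door.
- strike (a point): White plastic catch, 44 mm wide, under the top board just behind its front edge; the hook's upright barb catches on it when the door is pulled. Point on the board's underside, 258 mm above the worktop, above the front plane. With the hook down, draw the door about 0.12 rad farther to carry the barb clear. Hook and strike bear 25 N of pull.
- jar: Bystander: amber glass storage jar with steel lid, 80 mm across, 130 high, on the worktop. Origin under its base.
- jug: Bystander: steel milk jug with handle, 80 mm across, 95 high, on the worktop. Origin under its base.
- cup: Bystander: white mug, 76 mm across, 75 high, on the worktop. Origin under its base.
- plant: Bystander: terracotta pot, 62 mm across and 45 high, leaves up to about 100 mm, on the worktop. Origin under its base.

How it is judged:
By the outcome, as a careful person would: the job done as asked, in the order asked, and still so for the second after the job is handed in, with the robot touching nothing.
It also fails if it takes over 67 s, if anything falls off the work surface, if the arm or the gripper's body presses on something with over 40 N, if the wrist force passes 120 N, or if a joint passes its speed limit or range.

## Working session

There is one attempt and no reset: what is moved stays moved. The work goes in short steps, Python scripts to look and compute and a shell command to move; the robot and the scene stay as the last step left them, time stands still between calls to the robot, and variables do not carry over. Pictures are saved under pics/ and viewed, and the job is handed in when it is done.

```bash
mkdir -p pics; ls
python3 - <<'E'
from rig import ctrl, viewer
import cv2
for n in ["scene","top","wrist"]:
    d=viewer.get_image(n); cv2.imwrite(f"pics/{n}0.png",d["img"]); print(n,d["fx"],d["fy"],d["cx"],d["cy"],d["R"],d["t"])
print(ctrl.state())
E
```

```text
pics
scene 384.53928894829016 384.53928894829016 318.46108815173784 198.34477778582828 [[-0.99519331 -0.09779224  0.00519153]
 [-0.08101103  0.79231512 -0.60470981]
 [ 0.0550226  -0.60222373 -0.79642896]] [ 598.66697393  116.88012677 1020.66116917]
top 515.5675853981473 515.5675853981473 313.4802436808786 202.45663937945412 [[ 0.01126704 -0.99992929 -0.00380376]
 [-0.99144775 -0.0106767  -0.13006681]
 [ 0.130017    0.00523669 -0.99149794]] [  36.86390169  612.99960163 1587.67440536]
wrist 286.661750638109 286.661750638109 324.2836975775886 196.70067953853567 [[ 0.2288854   0.97345271 -0.0011351 ]
 [ 0.92539979 -0.21722471  0.31056184]
 [ 0.3020707  -0.07213349 -0.9505525 ]] [-597.92793007  -40.02172939  381.03718726]
{'time_s': 0.15, 'q': array([ 1.22489810e+00,  3.59375045e-01,  1.51121796e+00, -8.37090744e-06,
        1.27250571e+00, -1.15084643e-01]), 'qvel': array([-0.00026299, -0.00157978, -0.0030585 ,  0.0011363 , -0.00066008,
       -0.00124211]), 'effort': array([ 1.18781369e-03, -5.28024781e+01, -2.78926545e+01, -5.07658444e-05,
        8.05385382e-03, -6.25518240e-06]), 'eef_pos': array([137.07642451, 583.5698179 , 230.61256527]), 'tcp_rot': array([-3.14009564e+00, -1.64997595e-04,  2.91078141e+00]), 'ft_force': array([ 0.26631774, -0.44250608,  0.25251402]), 'moment': array([-0.01512627,  0.0148933 ,  0.01771798]), 'gripper_width': 85.28172284047798}
```

View pics/scene0.png

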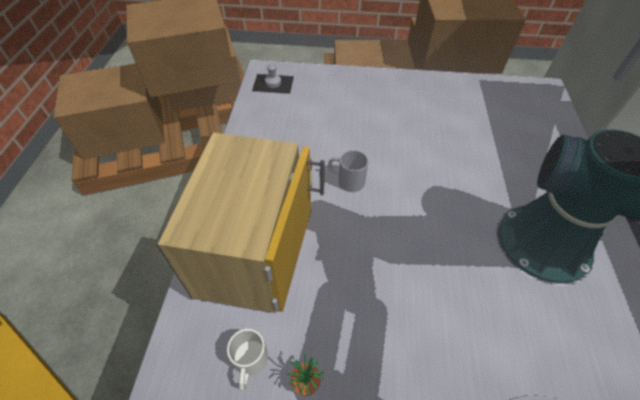

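View pics/top0.png

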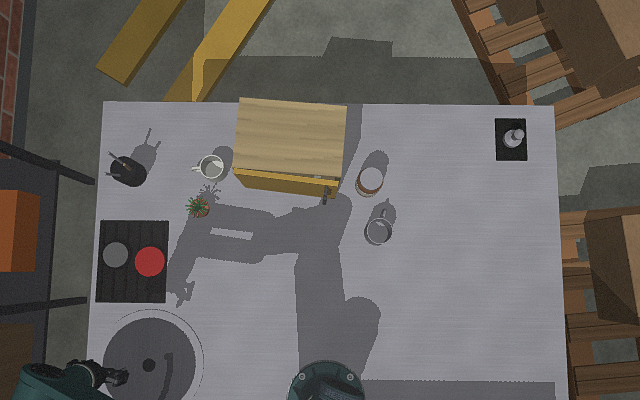

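View pics/wrist0.png

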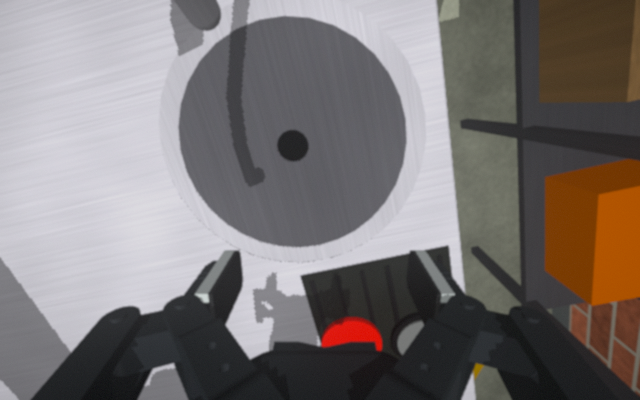

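The scene shows the cupboard at about (240,220), with its yellow door facing the robot, the handle at (318,178) and the hinges at (270,275). In the top view the door's edge runs from (234,172) to (338,188), the handle is at (324,198), the jar at (369,181), the jug at (378,230), the cup at (210,167) and the plant at (198,206). I'll zoom in next.

Run:
```python
import cv2
a=cv2.imread("pics/top0.png")[85:255,180:400]; cv2.imwrite("pics/topz.png",cv2.resize(a,(792,600),interpolation=cv2.INTER_CUBIC))
a=cv2.imread("pics/scene0.png")[120:320,150:390]; cv2.imwrite("pics/scenez.png",cv2.resize(a,(720,600),interpolation=cv2.INTER_CUBIC))
```

```text
(no output)
```

View pics/topz.png

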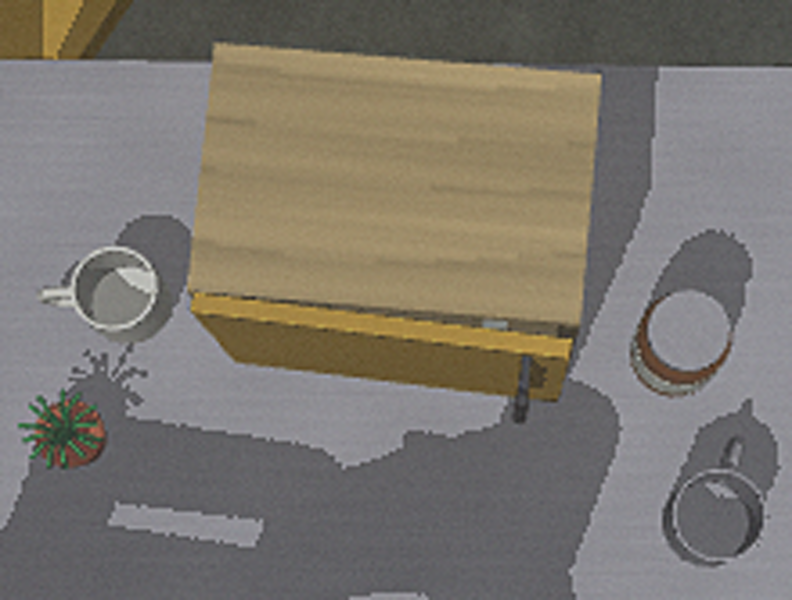

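View pics/scenez.png

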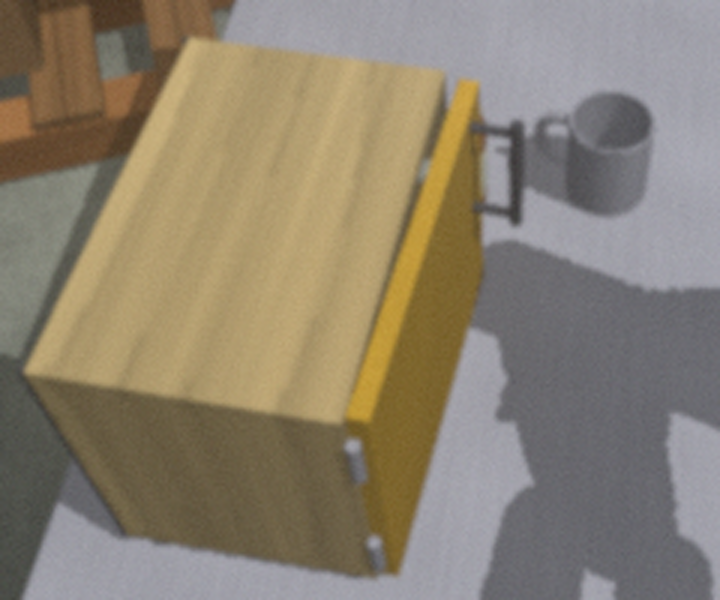

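The zoom shows the door slightly ajar. Top-board corners are at zoom (213,43), (600,73), (582,325) and (188,290). The door's top edge runs from (193,300) to (573,348), the white latch is at (495,323), and the handle's upper end is at (525,358).

```bash
cat > h.py <<'E'
import numpy as np, cv2
from rig import ctrl, viewer
CAM={}
def cam(n):
    return viewer.get_image(n)
def ray(d,u,v,z):
    R=np.array(d["R"]);t=np.array(d["t"]);c=-R.T@t
    r=R.T@np.array([(u-d["cx"])/d["fx"],(v-d["cy"])/d["fy"],1.])
    return c+r*(z-c[2])/r[2]
def proj(d,X):
    p=np.array(d["R"])@np.array(X)+np.array(d["t"]); return d["fx"]*p[0]/p[2]+d["cx"],d["fy"]*p[1]/p[2]+d["cy"]
E
python3 - <<'E'
from h import *
np.set_printoptions(precision=1,suppress=True)
d=cam("top")
z=lambda u,v:(180+u/3.6-.4,85+v*170/600-.4)
for n,p,h in [("BL",(213,43),270),("BR",(600,73),270),("FR",(582,325),270),("FL",(188,290),270),("doorL in",(193,293),270),("doorL out",(197,309),270),("doorR in",(574,338),270),("doorR out",(571,358),270),("latch",(495,323),238),("handle top",(525,360),267),("handle bot",(519,418),157),("jar",(688,330),130),("jug",(722,508),95),("cup",(116,287),75),("plant",(66,430),60)]:
    print(n,ray(d,*z(*p),h)[:2])
s=cam("scene")
y=lambda u,v:(150+u/3-.4,120+v/3-.4)
for n,p,h in [("BL",(28,373),270),("BR",(190,40),270),("FR",(444,75),270),("FL",(343,423),270),("doorR in",(460,82),270),("doorR out",(478,84),270),("doorL in",(347,422),270),("doorL out",(370,422),270),("handle top",(517,123),267),("handle bot",(517,220),157),("jug",(611,118),95)]:
    print("s",n,ray(s,*y(*p),h)[:2])
E
```

```text
BL [876.9 253.7]
BR [855.4 -45.5]
FR [654.1 -32.5]
FL [678.4 266.8]
doorL in [676.1 262.9]
doorL out [663.5 259.4]
doorR in [643.8 -26.5]
doorR out [628.2 -24.3]
latch [660.8  33.3]
handle top [626.7  10.3]
handle bot [595.8  12.9]
jar [ 676.3 -127.6]
jug [ 527.9 -159.5]
cup [719.6 361.9]
plant [593.6 403.6]
s BL [870.6 252.5]
s BR [849.4 -43.2]
s FR [652.2 -26. ]
s FL [673.9 266.8]
s doorR in [639.5 -20. ]
s doorR out [626.1 -19.3]
s doorL in [671.7 265.9]
s doorL out [658.2 264.6]
s handle top [594.   13.9]
s handle bot [592.4  16.6]
s jug [ 520.5 -160.2]
```

The cupboard yaw comes out at about -0.072 and the hinge at about (676,262). The door is roughly 0.05 rad open and the handle axis is at about (594,12). I'll write a helper that converts a target into rows.

```bash
cat >> h.py <<'E'
H=np.array([675.8,261.8]); A=-0.072
def door(phi,along,out,z=0):
    "point: along door from hinge, out = mm off inner face inward(+)"
    b=-A+phi; u=np.array([-np.sin(b),-np.cos(b)]); n=np.array([np.cos(b),-np.sin(b)])
    return np.append(H+along*u+out*n,z)
def yaw_for(phi): return np.pi-(-A+phi)
def rel(X,yaw=None,st=None):
    st=st or ctrl.state(); r=st["tcp_rot"]
    from scipy.spatial.transform import Rotation as Ro
    M=Ro.from_euler("xyz",r).as_matrix()
    d=M.T@(np.array(X)-st["eef_pos"])/500
    t=0 if yaw is None else -((yaw-r[2]+np.pi)%(2*np.pi)-np.pi)/(np.pi/2)
    return np.round(d,4),round(t,4),np.round(st["eef_pos"],1),round(r[2],3)
E
python3 - <<'E'
from h import *
X=door(0.047,258,-51,300); print(X, rel(X,yaw_for(0.047)))
E
```

```text
[594.53109011  11.67930056 300.        ] (array([-1.1523, -0.9047, -0.1376]), np.float64(-0.0712), array([137.2, 583.8, 230.9]), np.float64(2.911))
```

```bash
python3 -m inch '1 0 0 -0.1 0; 1 -0.05 -0.04 -0.05 -0.07; 1 -0.088 -0.07 0 0; 1 -0.088 -0.07 0 0; 1 -0.088 -0.07 0 0' 20
```

```text
time_s: 0.88
eef_pos: [277.3, 438.0, 307.7]
tcp_rot: [-3.141, 0.001, 3.032]
ft_force: [-0.0, 0.4, 0.3]
gripper_width: 85.5
```

Run:
```python
from h import *
X=door(0.047,258,-51,300); print(X, rel(X,yaw_for(0.047)))
```

```text
[594.53109011  11.67930056 300.        ] (array([-0.7243, -0.7779,  0.0163]), np.float64(0.0057), array([277.3, 438. , 307.7]), np.float64(3.032))
```

```bash
python3 -m inch '1 -0.08 -0.088 0 0; 1 -0.08 -0.088 0 0; 1 -0.08 -0.088 0 0; 1 -0.08 -0.088 0 0; 1 -0.08 -0.088 0 0'; python3 -m inch '1 -0.08 -0.088 0 0; 1 -0.08 -0.088 0 0; 1 -0.08 -0.088 0 0; 1 -0.05 -0.05 0 0; 1 0 0 0 0'
python3 - <<'E'
from h import *
X=door(0.047,258,-51,300); print(X, rel(X,yaw_for(0.047)))
E
```

```text
time_s: 1.5
eef_pos: [457.0, 189.8, 308.6]
tcp_rot: [3.14, 0.003, 3.033]
ft_force: [1.0, -0.8, 0.2]
gripper_width: 85.8
time_s: 2.12
eef_pos: [589.5, 7.4, 308.5]
tcp_rot: [3.14, 0.005, 3.027]
ft_force: [-0.6, 0.3, -0.6]
gripper_width: 85.3
[594.53109011  11.67930056 300.        ] (array([-0.0089,  0.0096,  0.017 ]), np.float64(0.0027), array([589.5,   7.4, 308.5]), np.float64(3.027))
```

Now I'll check the handle with the wrist and top views before going down.

```bash
python3 -m inch '1 -0.009 0.0095 0 0; 1 0 0 0 0'
python3 - <<'E'
from h import *
X=door(0.047,258,-51,300); print(X, rel(X,yaw_for(0.047)))
d=cam("wrist"); cv2.imwrite("pics/w1.png",d["img"]);print(proj(d,door(.047,258,-51,267)),proj(d,door(.047,290,0,270)),proj(d,door(.047,230,0,270)))
d=cam("scene"); a=d["img"][100:260,200:400];cv2.imwrite("pics/s1.png",cv2.resize(a,(750,600),interpolation=cv2.INTER_CUBIC))
E
```

```text
time_s: 2.38
eef_pos: [593.7, 13.2, 308.2]
tcp_rot: [3.139, 0.003, 3.027]
ft_force: [0.4, 0.5, 0.4]
gripper_width: 85.3
[594.53109011  11.67930056 300.        ] (array([-0.002 , -0.0029,  0.0164]), np.float64(0.0029), array([593.7,  13.2, 308.2]), np.float64(3.027))
(np.float64(323.69360441343935), np.float64(224.99344896973236)) (np.float64(280.51004108687266), np.float64(289.3323832000784)) (np.float64(360.9428989596954), np.float64(289.49387379774396))
```

View pics/w1.png

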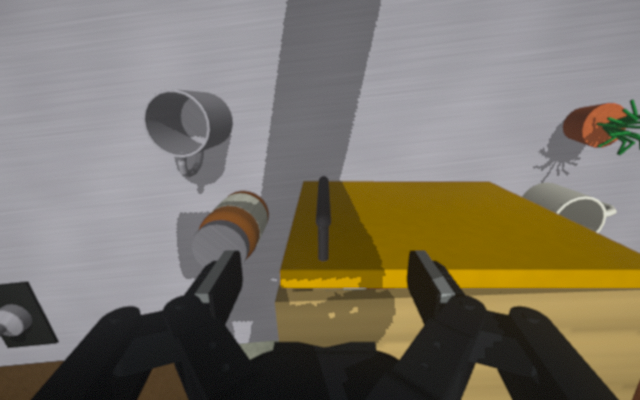

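View pics/s1.png

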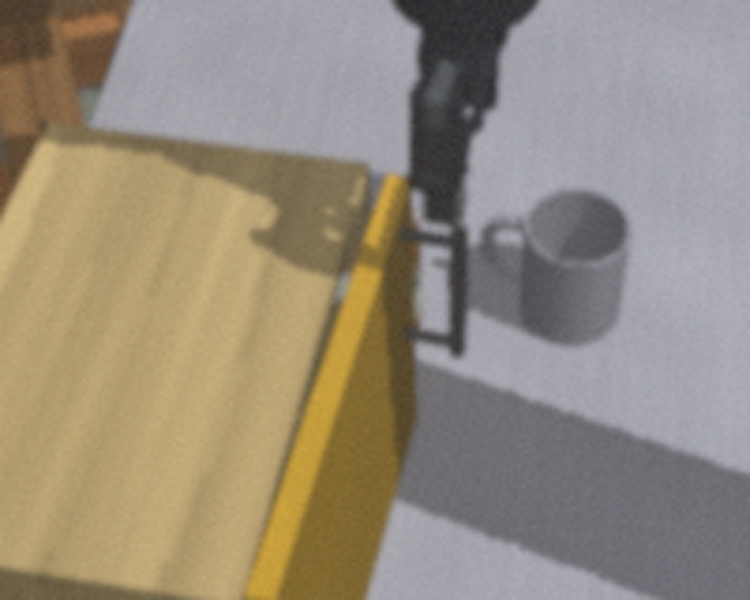

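The predicted handle end (324,225) and door corner (280,289) match the picture: bar end at (323,222), corner at (281,288). So the estimate is good and I can descend.

```bash
python3 -m inch '1 -0.002 -0.003 0.06 0.003; 1 0 0 0.06 0; 1 0 0 0.04 0; 1 0 0 0.01 0; 1 0 0 0 0'
python3 - <<'E'
from h import *
X=door(0.047,258,-51,219); print(X, rel(X,yaw_for(0.047)))
E
```

```text
time_s: 3.1
eef_pos: [593.7, 15.6, 223.6]
tcp_rot: [3.139, 0.007, 3.029]
ft_force: [0.9, -0.9, -0.6]
gripper_width: 85.3
[594.53109011  11.67930056 219.        ] (array([-0.0025, -0.0076,  0.0092]), np.float64(0.0038), array([593.7,  15.6, 223.6]), np.float64(3.029))
```

```bash
python3 -m inch '1 -0.002 -0.0075 0.01 0; 1 0 0 0 0' ; python3 -m inch '0.3 0 0 0 0; 0.1 0 0 0 0; 0 0 0 0 0; 0 0 0 0 0; 0 0 0 0 0' 20
```

```text
time_s: 3.35
eef_pos: [595.3, 11.7, 220.1]
tcp_rot: [3.139, 0.01, 3.029]
ft_force: [0.9, -0.3, 0.2]
gripper_width: 85.8
time_s: 3.98
eef_pos: [596.2, 12.0, 221.3]
tcp_rot: [3.138, 0.012, 3.029]
ft_force: [1.1, 1.8, 0.7]
gripper_width: 10.1
```

```bash
python3 -m inch '0 0.01 0.002 0.001 0; 0 0.01 0.002 0 0; 0 0.01 0.002 0 0; 0 0.01 0.002 0 0'
python3 - <<'E'
from h import *
for p in (.12,.15,.17):
  X=door(p,258,-51,219); print(X, rel(X,yaw_for(p)))
E
```

```text
time_s: 4.47
eef_pos: [577.2, 19.0, 221.3]
tcp_rot: [3.137, 0.016, 3.028]
ft_force: [3.2, 5.0, -0.8]
gripper_width: 10.4
[576.50493647  18.27281392 219.        ] (array([ 0.0013, -0.0016,  0.0046]), np.float64(0.05), array([577.2,  19. , 221.3]), np.float64(3.028))
[569.24489614  21.36079804 219.        ] (array([0.0164, 0.0028, 0.0044]), np.float64(0.0691), array([577.2,  19. , 221.3]), np.float64(3.028))
[564.45774299  23.53984428 219.        ] (array([0.0264, 0.0061, 0.0043]), np.float64(0.0819), array([577.2,  19. , 221.3]), np.float64(3.028))
```

```bash
python3 -m inch '0 0.007 0.001 0 0.015; 0 0.007 0.002 0 0.015; 0 0 0 0 0' ; python3 -m inch '0 0.006 0.0015 0 0.01; 0 0 0 0 0'
```

```text
time_s: 4.85
eef_pos: [569.3, 22.3, 221.3]
tcp_rot: [3.136, 0.015, 2.978]
ft_force: [1.7, 3.1, 1.0]
gripper_width: 10.3
time_s: 5.1
eef_pos: [566.3, 23.6, 221.3]
tcp_rot: [3.135, 0.015, 2.962]
ft_force: [0.9, 3.3, 1.6]
gripper_width: 10.4
```

```bash
python3 -m inch '0 0.004 0.001 0 0.01; 0 0 0 0 0' ; python3 -m inch '0 0.003 0.001 0 0.01'; python3 -m inch '0 0.003 0.001 0 0.01'
python3 - <<'E'
from h import *
d=cam("scene"); a=d["img"][100:260,200:400];cv2.imwrite("pics/s2.png",cv2.resize(a,(750,600),interpolation=cv2.INTER_CUBIC))
d=cam("top"); a=d["img"][140:230,220:355];cv2.imwrite("pics/t2.png",cv2.resize(a,(750,500),interpolation=cv2.INTER_CUBIC))
E
```

```text
time_s: 5.35
eef_pos: [565.3, 24.1, 221.3]
tcp_rot: [3.135, 0.016, 2.945]
ft_force: [3.6, 3.3, 0.2]
gripper_width: 10.1
time_s: 5.48
eef_pos: [565.0, 24.2, 221.3]
tcp_rot: [3.136, 0.018, 2.929]
ft_force: [6.6, 0.5, -2.4]
gripper_width: 10.4
time_s: 5.6
eef_pos: [565.0, 24.1, 221.4]
tcp_rot: [3.137, 0.021, 2.912]
ft_force: [5.8, -1.3, -3.9]
gripper_width: 10.1
```

View pics/s2.png

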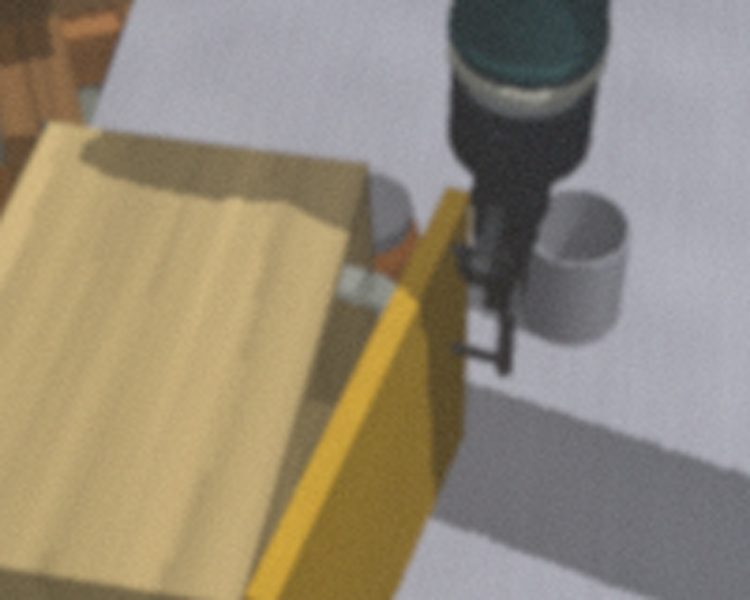

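The door is caught: it stopped at about 0.168 rad with the force up to about 6 N, and the white hook spans the gap at (370,285). I'll release the handle and rise.

```bash
python3 -m inch '0 0 0 0 0; 0.35 0 0 0 0; 0.35 0 0 0 0; 0.35 0 0 0 0'; python3 -m inch '0.35 0 0 -0.05 0; 0.35 0 0 -0.07 0; 0.35 0 0 -0.06 0; 0 0 0 -0.02 0; 0 0 0 0 0'
python3 - <<'E'
from h import *
d=cam("top"); a=d["img"][140:230,220:355];cv2.imwrite("pics/t3.png",cv2.resize(a,(750,500),interpolation=cv2.INTER_CUBIC))
d=cam("scene"); a=d["img"][100:260,200:400];cv2.imwrite("pics/s3.png",cv2.resize(a,(750,600),interpolation=cv2.INTER_CUBIC))
E
```

```text
time_s: 6.2
eef_pos: [562.6, 23.1, 220.4]
tcp_rot: [3.139, 0.017, 2.911]
ft_force: [-0.8, 0.8, 1.4]
gripper_width: 29.9
time_s: 6.82
eef_pos: [558.5, 22.8, 321.1]
tcp_rot: [3.141, 0.011, 2.91]
ft_force: [-0.8, -0.0, -0.1]
gripper_width: -0.2
```

View pics/t3.png

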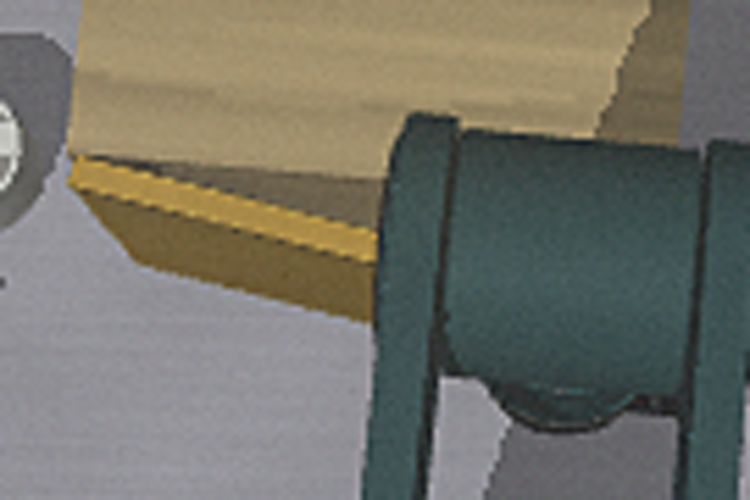

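View pics/s3.png

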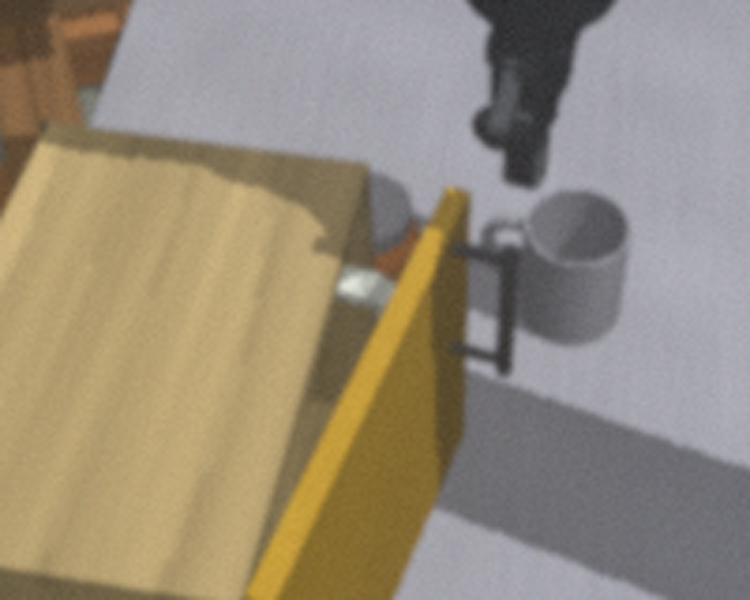

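The door stays at the catch, with its free top corner at zoom (447,188) and the hook at (365,283). I'll move above the gap.

Run:
```python
from h import *
s=cam("scene");y=lambda u,v:(200+u/3.75-.4,100+v/3.75-.4)
P=ray(s,*y(447,188),270);print(P, door(.168,290,0,270))
X=door(.168,230,20,295); print(X, rel(X,yaw_for(.168)))
```

```text
[603.69034107 -15.00297825 270.        ] [606.86623834 -19.88801271 270.        ]
[640.55515542  33.63821326 295.        ] (array([-0.1559,  0.0588,  0.0506]), np.float64(0.0055), array([557.8,  22.9, 319.6]), np.float64(2.91))
```

```bash
python3 -m inch '0 -0.08 0.03 0 0.005; 0 -0.078 0.029 0 0; 0 0 0 0.03 0; 0 0 0 0 0';  python3 - <<'E'
from h import *
X=door(.168,230,20,295); print(X, rel(X,yaw_for(.168)))
d=cam("wrist"); cv2.imwrite("pics/w4.png",d["img"])
for q in (door(.168,290,0,270),door(.168,230,0,270),door(.168,230,18,238),door(.168,230,58,238),door(0,230,0,270),door(0,100,0,270)): print(proj(d,q))
d=cam("scene"); a=d["img"][100:260,200:400];cv2.imwrite("pics/s4.png",cv2.resize(a,(750,600),interpolation=cv2.INTER_CUBIC))
E
```

```text
time_s: 7.48
eef_pos: [639.8, 33.5, 298.5]
tcp_rot: [-3.14, -0.002, 2.902]
ft_force: [-0.1, -0.8, -0.3]
gripper_width: 0.1
[640.55515542  33.63821326 295.        ] (array([-0.0014,  0.0007,  0.007 ]), np.float64(0.0001), array([639.8,  33.5, 298.5]), np.float64(2.902))
(np.float64(232.51734976929345), np.float64(203.69268758983767))
(np.float64(326.78389662601467), np.float64(203.7382278253839))
(np.float64(326.42477567198165), np.float64(212.09072535168835))
(np.float64(326.30738691929906), np.float64(258.53967438074454))
(np.float64(331.4065445097268), np.float64(257.294878372443))
(np.float64(527.7402755052187), np.float64(227.97266585083563))
```

View pics/w4.png

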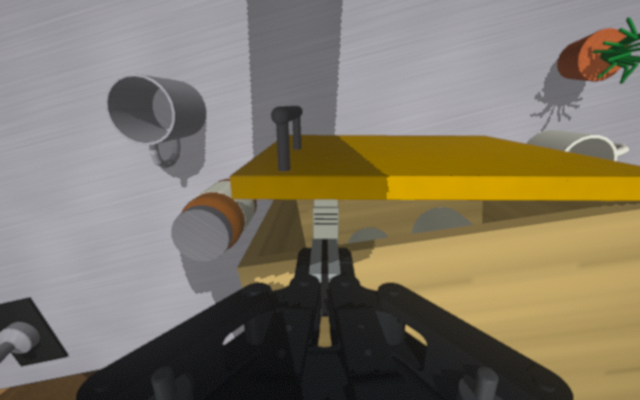

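View pics/s4.png

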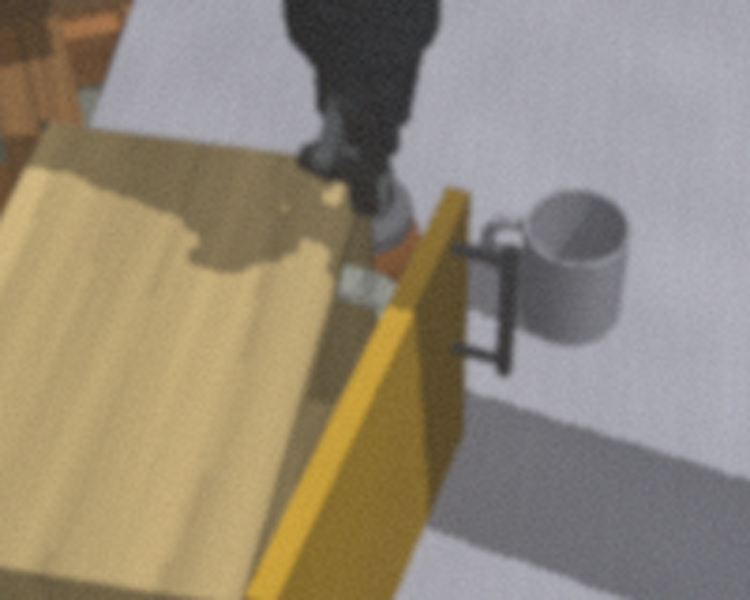

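The wrist view shows the door's inner top edge at (326,200), predicted 204; the hook is centred on u=326 as predicted; and the board edge is about 2 px outward of prediction. I'll shift 2 mm towards the door and descend, checking the force.

```bash
python3 -m inch '0 0.003 0 0 0; 0 0 0 0.03 0; 0 0 0 0.03 0; 0 0 0 0 0'
python3 - <<'E'
from h import *
X=door(.168,230,18,252); print(X, rel(X,yaw_for(.168)))
E
```

```text
time_s: 8.07
eef_pos: [637.4, 33.5, 269.6]
tcp_rot: [-3.14, 0.002, 2.901]
ft_force: [0.2, -0.9, 0.2]
gripper_width: -0.0
[638.61247947  34.11361851 252.        ] (array([-0.002 ,  0.0018,  0.0352]), np.float64(-0.0002), array([637.4,  33.5, 269.6]), np.float64(2.901))
```

```bash
python3 -m inch '0 -0.002 0.001 0.02 0; 0 0 0 0.016 0; 0 0 0 0 0'
python3 - <<'E'
from h import *
X=door(.168,230,18,248); print(X, rel(X,yaw_for(.168)))
d=cam("wrist"); cv2.imwrite("pics/w5.png",d["img"])
E
```

```text
time_s: 8.45
eef_pos: [638.7, 33.7, 250.2]
tcp_rot: [-3.14, 0.002, 2.901]
ft_force: [-0.9, -0.3, 0.4]
gripper_width: 0.1
[638.61247947  34.11361851 248.        ] (array([0.0004, 0.0007, 0.0044]), np.float64(-0.0002), array([638.7,  33.7, 250.2]), np.float64(2.901))
```

View pics/w5.png

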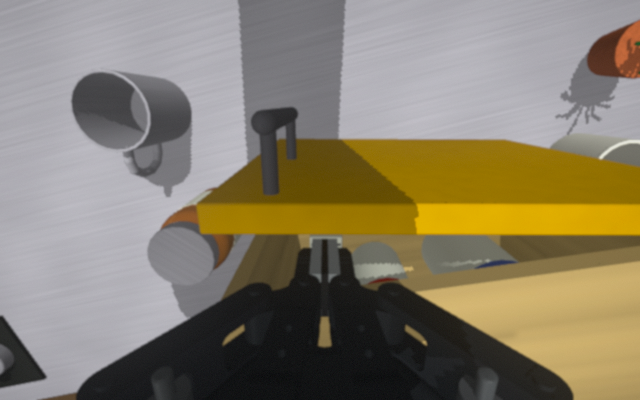

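The fingers are in the gap beside the door at (325,240) and no force shows. Now I'll feel downward in small steps.

```bash
python3 -m inch '0 0 0 0.005 0; 0 0 0 0 0'; python3 -m inch '0 0 0 0.004 0; 0 0 0 0 0';python3 -m inch '0 0 0 0.004 0; 0 0 0 0 0'
```

```text
time_s: 8.75
eef_pos: [639.4, 33.7, 248.5]
tcp_rot: [-3.141, 0.003, 2.901]
ft_force: [-0.5, -0.6, -0.1]
gripper_width: -0.1
time_s: 9.0
eef_pos: [639.6, 33.7, 246.7]
tcp_rot: [-3.141, 0.004, 2.901]
ft_force: [0.1, 0.0, -0.6]
gripper_width: 0.2
time_s: 9.25
eef_pos: [639.6, 33.7, 244.8]
tcp_rot: [-3.141, 0.004, 2.901]
ft_force: [1.0, -0.0, 0.1]
gripper_width: 0.2
```

```bash
python3 -m inch '0 0 0 0.003 0; 0 0 0 0 0'; python3 -m inch '0 0 0 0.003 0; 0 0 0 0 0'
```

```text
time_s: 9.5
eef_pos: [639.6, 33.7, 243.2]
tcp_rot: [-3.141, 0.004, 2.901]
ft_force: [-0.0, -0.4, -0.7]
gripper_width: -0.0
time_s: 9.75
eef_pos: [639.7, 33.7, 241.5]
tcp_rot: [-3.141, 0.004, 2.901]
ft_force: [0.3, 0.6, -0.1]
gripper_width: -0.4
```

```bash
python3 -m inch '0 0 0 0.003 0; 0 0 0 0 0'; python3 -m inch '0 0 0 0.003 0; 0 0 0 0 0'
```

```text
time_s: 10.0
eef_pos: [639.7, 33.7, 239.9]
tcp_rot: [-3.141, 0.004, 2.901]
ft_force: [-0.3, -0.8, -0.6]
gripper_width: -0.3
time_s: 10.25
eef_pos: [639.7, 33.7, 238.3]
tcp_rot: [-3.141, 0.004, 2.901]
ft_force: [1.1, 0.1, 0.7]
gripper_width: 0.1
```

```bash
python3 -m inch '0 0 0 0.002 0; 0 0 0 0 0'
```

```text
time_s: 10.5
eef_pos: [639.7, 33.7, 237.3]
tcp_rot: [-3.141, 0.004, 2.901]
ft_force: [-0.8, 0.4, -0.4]
gripper_width: 0.4
```

```bash
python3 -m inch '0 0 0 0.002 0; 0 0 0 0 0'
```

```text
time_s: 10.75
eef_pos: [639.7, 33.7, 236.2]
tcp_rot: [-3.141, 0.004, 2.901]
ft_force: [-1.0, -0.5, -0.0]
gripper_width: 0.1
```

```bash
python3 -m inch '0 0 0 0.002 0; 0 0 0 0 0'
```

```text
time_s: 11.0
eef_pos: [639.7, 33.6, 235.1]
tcp_rot: [-3.141, 0.004, 2.901]
ft_force: [-0.7, 0.1, -0.5]
gripper_width: 0.3
```

```bash
python3 -m inch '0 0 0 0.002 0; 0 0 0 0 0'
```

```text
time_s: 11.25
eef_pos: [640.1, 33.6, 234.7]
tcp_rot: [-3.141, 0.005, 2.901]
ft_force: [0.3, 0.2, 1.0]
gripper_width: 0.2
```

The descent slowed at z = 234.7, so contact is likely there. I'll press on gently.

```bash
python3 -m inch '0 0 0 0.002 0'
```

```text
time_s: 11.38
eef_pos: [640.3, 33.6, 234.2]
tcp_rot: [-3.141, 0.006, 2.901]
ft_force: [-0.2, -0.3, 2.7]
gripper_width: -0.2
```

```bash
python3 -m inch '0 0 0 0.002 0'
```

```text
time_s: 11.5
eef_pos: [640.6, 33.5, 233.5]
tcp_rot: [-3.141, 0.007, 2.901]
ft_force: [-0.4, -0.4, 3.1]
gripper_width: -0.3
```

```bash
python3 -m inch '0 0 0 0.002 0'
```

```text
time_s: 11.62
eef_pos: [640.9, 33.5, 232.9]
tcp_rot: [-3.141, 0.008, 2.901]
ft_force: [-0.6, 1.2, 4.3]
gripper_width: -0.3
```

```bash
python3 -m inch '0 0.001 0 0.002 0'
```

```text
time_s: 11.75
eef_pos: [640.9, 33.5, 232.2]
tcp_rot: [-3.142, 0.009, 2.901]
ft_force: [0.2, -1.0, 4.4]
gripper_width: 0.0
```

```bash
python3 -m inch '0 0.002 0 0.002 0'
```

```text
time_s: 11.88
eef_pos: [640.5, 33.6, 231.6]
tcp_rot: [-3.142, 0.01, 2.901]
ft_force: [-0.3, -0.9, 5.8]
gripper_width: -0.3
```

```bash
python3 -m inch '0 0.006 0 0.002 0'
```

```text
time_s: 12.0
eef_pos: [638.4, 33.9, 231.0]
tcp_rot: [-3.141, 0.012, 2.901]
ft_force: [0.8, -1.0, 5.8]
gripper_width: -0.0
```

```bash
python3 -m inch '0 0.006 0 0.0015 0'
```

```text
time_s: 12.12
eef_pos: [636.2, 34.4, 230.7]
tcp_rot: [-3.141, 0.014, 2.901]
ft_force: [1.2, -2.5, 5.9]
gripper_width: 0.2
```

```bash
python3 -m inch '0 0.006 0 0.001 0'
```

```text
time_s: 12.25
eef_pos: [634.0, 34.7, 230.7]
tcp_rot: [-3.141, 0.016, 2.901]
ft_force: [0.5, -1.1, 5.5]
gripper_width: 0.1
```

```bash
python3 -m inch '0 0.006 0 0.001 0'
```

```text
time_s: 12.38
eef_pos: [631.7, 35.2, 230.7]
tcp_rot: [-3.141, 0.018, 2.901]
ft_force: [0.8, -0.4, 5.7]
gripper_width: 0.0
```

```bash
python3 -m inch '0 0.006 0 0.001 0'
```

```text
time_s: 12.5
eef_pos: [629.6, 35.6, 230.7]
tcp_rot: [-3.141, 0.02, 2.901]
ft_force: [-0.0, -0.7, 5.2]
gripper_width: -0.1
```

```bash
python3 -m inch '0 0.006 0 0.001 0'
```

```text
time_s: 12.62
eef_pos: [627.4, 36.1, 230.7]
tcp_rot: [-3.141, 0.022, 2.901]
ft_force: [0.4, -0.8, 5.3]
gripper_width: -0.4
```

```bash
python3 -m inch '0 0.006 0.0005 0.001 0.01'
```

```text
time_s: 12.75
eef_pos: [625.2, 36.6, 230.7]
tcp_rot: [-3.141, 0.024, 2.885]
ft_force: [0.7, -1.9, 5.8]
gripper_width: 0.3
```

Run:
```python
from h import *
d=cam("wrist"); cv2.imwrite("pics/w6.png",d["img"])
for p in (.168,.19,.21): print(proj(d,door(p,290,0,270)))
d=cam("scene"); a=d["img"][100:260,200:400];cv2.imwrite("pics/s6.png",cv2.resize(a,(750,600),interpolation=cv2.INTER_CUBIC))
```

```text
(np.float64(188.87642145614237), np.float64(293.46965551373444))
(np.float64(186.40352682564966), np.float64(280.9121162131785))
(np.float64(184.3723890703071), np.float64(269.10749597829886))
```

View pics/w6.png

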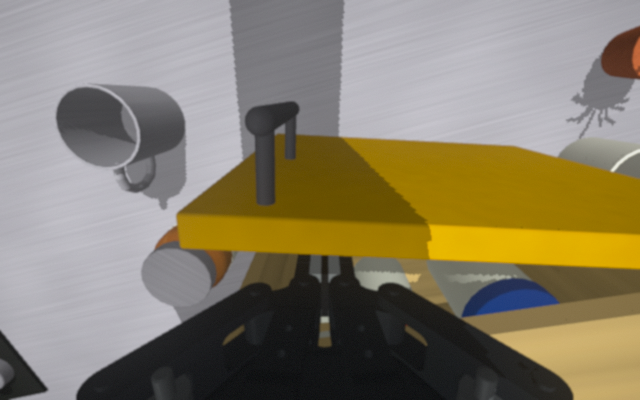

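View pics/s6.png

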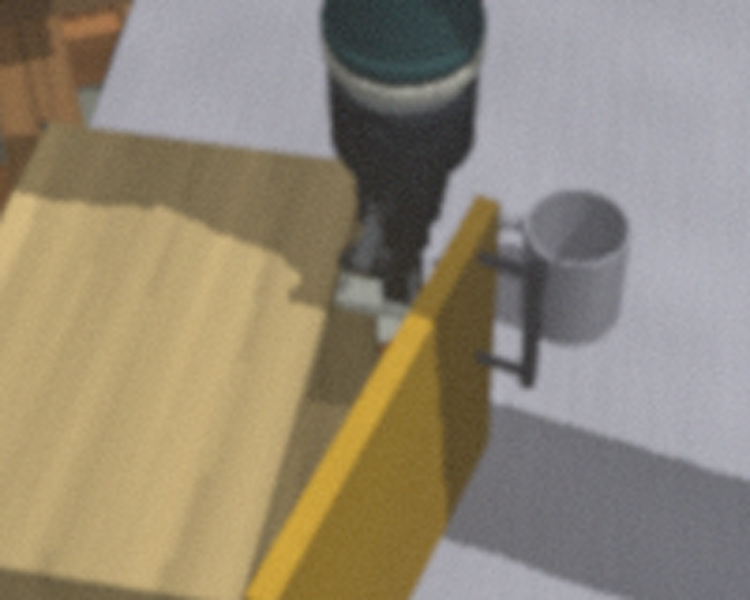

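The door is following: its free corner moved from zoom (447,188) to about (478,200), with 5 to 6 N of press and almost no pull, so the barb is free. I'll keep the hook down and draw on.

```bash
python3 -m inch '0 0.008 0.0005 0.001 0.01; 0 0.008 0.0005 0.001 0.01'; python3 -m inch '0 0.008 0.0005 0.001 0.01; 0 0.008 0.0005 0.001 0.01'
python3 - <<'E'
from h import *
s=cam("scene")["img"]; cv2.imwrite("pics/s7.png",cv2.resize(s[100:260,200:400],(750,600),interpolation=cv2.INTER_CUBIC))
for p in (.25,.3,.34): X=door(p,230,11,231); print(X, rel(X,yaw_for(p)))
E
```

```text
time_s: 13.1
eef_pos: [618.7, 38.1, 230.6]
tcp_rot: [-3.141, 0.027, 2.852]
ft_force: [0.7, -1.8, 5.9]
gripper_width: -0.1
time_s: 13.35
eef_pos: [612.4, 39.8, 230.4]
tcp_rot: [-3.141, 0.031, 2.82]
ft_force: [-0.0, -2.5, 6.3]
gripper_width: 0.1
[613.44783601  40.1398826  231.        ] (array([-0.003 ,  0.0013, -0.0012]), np.float64(-0.0003), array([611.8,  40. , 230.4]), np.float64(2.819))
[602.44737145  43.53320938 231.        ] (array([ 0.02  ,  0.0008, -0.0019]), np.float64(0.0316), array([611.8,  40. , 230.4]), np.float64(2.819))
[593.7777021   46.64112231 231.        ] (array([ 0.0384,  0.0012, -0.0025]), np.float64(0.057), array([611.8,  40. , 230.4]), np.float64(2.819))
```

View pics/s7.png

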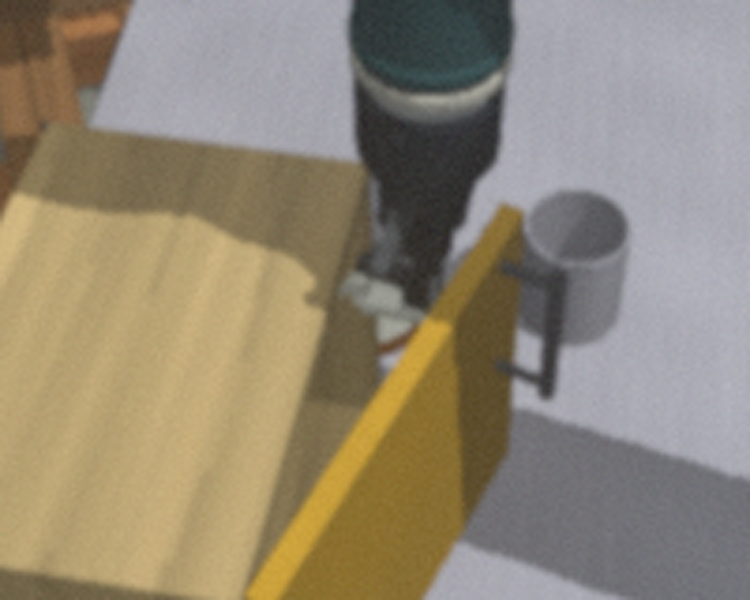

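The door is at roughly 0.26 rad, with its corner at (510,208), and still following. I'll draw on to about 0.37.

```bash
python3 -m inch '0 0.009 0.0005 0.001 0.011; 0 0.009 0.0005 0.001 0.011;0 0.009 0.0005 0.001 0.011'; python3 -m inch '0 0.009 0.0005 0.0005 0.011; 0 0.009 0.0005 0.0005 0.011;0 0.009 0.0005 0.0005 0.011; 0 0.009 0.0005 0.0005 0.011'
python3 - <<'E'
from h import *
s=cam("scene")["img"]; cv2.imwrite("pics/s8.png",cv2.resize(s[100:260,200:400],(750,600),interpolation=cv2.INTER_CUBIC))
for p in (.35,.37,.4): X=door(p,230,11,231); print(X, rel(X,yaw_for(p)))
E
```

```text
time_s: 13.78
eef_pos: [601.2, 43.2, 230.1]
tcp_rot: [-3.141, 0.037, 2.766]
ft_force: [-0.1, -1.8, 6.1]
gripper_width: 0.2
time_s: 14.28
eef_pos: [586.8, 48.6, 230.4]
tcp_rot: [-3.141, 0.044, 2.694]
ft_force: [0.4, -1.6, 6.6]
gripper_width: -0.2
[591.63025027  47.47208948 231.        ] (array([-0.011 ,  0.0022, -0.0008]), np.float64(-0.0167), array([586.2,  48.8, 230.4]), np.float64(2.693))
[587.36081121  49.1982364  231.        ] (array([-0.0019,  0.0017, -0.0012]), np.float64(-0.004), array([586.2,  48.8, 230.4]), np.float64(2.693))
[581.02350962  51.94667772 231.        ] (array([ 0.0119,  0.0011, -0.0018]), np.float64(0.0151), array([586.2,  48.8, 230.4]), np.float64(2.693))
```

View pics/s8.png

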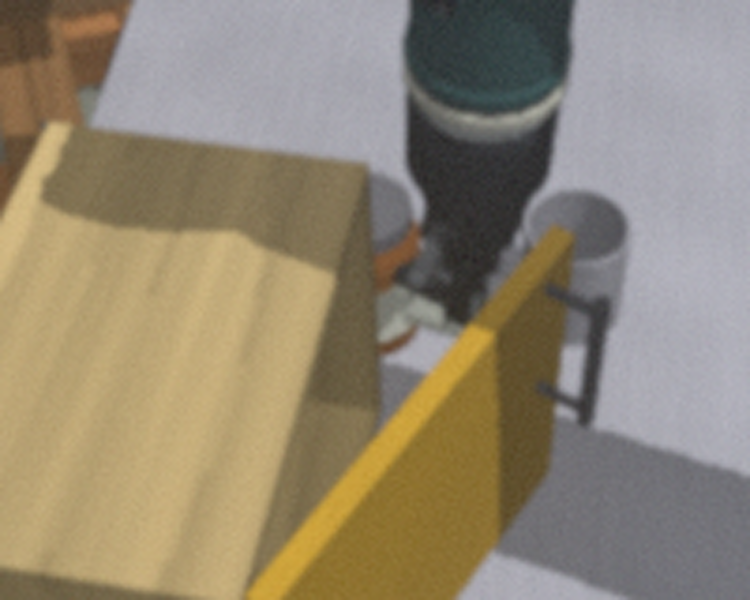

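The barb is clear at about 0.38 rad. I'll rise 12 mm off the hook, then push the door's inner face along the arc.

```bash
python3 -m inch '0 0 0 -0.015 0; 0 0 0 -0.012 0; 0 0.02 0.001 0 0.03; 0 0.03 0.001 0 0.045; 0 0.03 0.001 0 0.045'
python3 - <<'E'
from h import *
for p in (.5,.6): X=door(p,230,11,244); print(X, rel(X,yaw_for(p)))
E
```

```text
time_s: 14.95
eef_pos: [551.3, 69.8, 242.2]
tcp_rot: [3.134, 0.042, 2.498]
ft_force: [0.2, -0.5, 0.4]
gripper_width: -0.2
[560.54662314  62.45693109 244.        ] (array([-0.0237, -0.0007, -0.0026]), np.float64(-0.0453), array([551.3,  69.8, 242.2]), np.float64(2.498))
[541.22131031  74.95895451 244.        ] (array([ 0.0222, -0.0039, -0.0045]), np.float64(0.0183), array([551.3,  69.8, 242.2]), np.float64(2.498))
```

```bash
python3 -m inch '0 0.035 0 -0.002 0.05; 0 0.04 0 0 0.055; 0 0.04 0 0 0.055; 0 0.04 0 0 0.055'
python3 - <<'E'
from h import *
s=cam("top")["img"]; cv2.imwrite("pics/t9.png",cv2.resize(s[100:300,170:430],(780,600),interpolation=cv2.INTER_CUBIC))
s=cam("scene")["img"]; cv2.imwrite("pics/s9.png",cv2.resize(s[100:300,200:440],(720,600),interpolation=cv2.INTER_CUBIC))
for p in (.8,.9): X=door(p,230,11,244); print(X, rel(X,yaw_for(p)))
E
```

```text
time_s: 15.45
eef_pos: [494.8, 124.3, 240.1]
tcp_rot: [3.121, 0.038, 2.148]
ft_force: [0.9, -0.3, -0.6]
gripper_width: 0.1
[506.78433867 105.41999416 244.        ] (array([-0.0475,  0.0002, -0.0066]), np.float64(-0.0746), array([493.8, 125.1, 239.9]), np.float64(2.152))
[492.0167627  123.07465377 244.        ] (array([-0.0018, -0.005 , -0.0083]), np.float64(-0.0109), array([493.8, 125.1, 239.9]), np.float64(2.152))
```

View pics/s9.png

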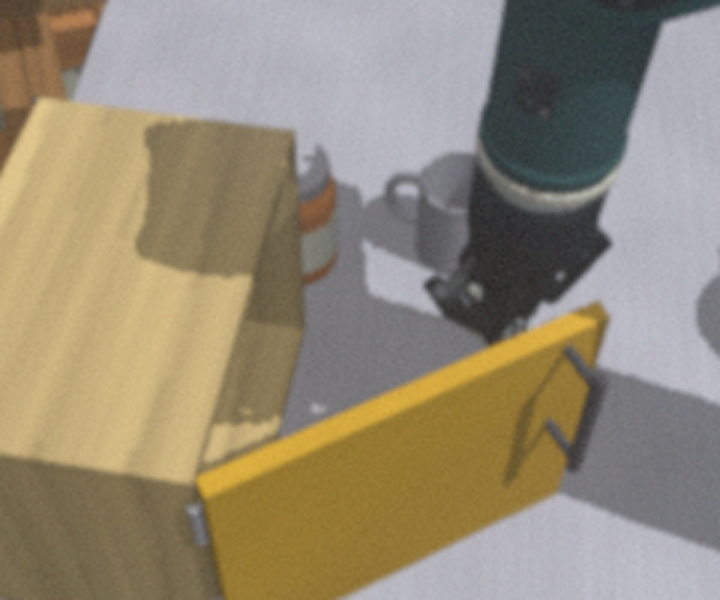

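The swing is going well at about 0.9 rad: the door's corner is at (600,310) and jar and jug are untouched. I'll continue to about 1.45.

```bash
python3 -m inch '0 0.03 -0.003 -0.008 0.045; 0 0.04 0 -0.003 0.06; 0 0.04 0 -0.001 0.06; 0 0.04 0 -0.001 0.06'
python3 - <<'E'
from h import *
for p in (1.2,1.3,1.4,1.45): X=door(p,230,11,244); print(X, rel(X,yaw_for(p)))
E
```

```text
time_s: 16.05
eef_pos: [461.4, 189.9, 243.8]
tcp_rot: [3.111, 0.03, 1.796]
ft_force: [0.4, -1.1, 0.7]
gripper_width: -0.0
[459.22902433 183.58227504 244.        ] (array([-0.0114, -0.007 , -0.0003]), np.float64(-0.047), array([461.4, 189.9, 243.8]), np.float64(1.796))
[452.50223441 205.59405832 244.        ] (array([ 0.0345, -0.0102, -0.0018]), np.float64(0.0167), array([461.4, 189.9, 243.8]), np.float64(1.796))
[448.00656194 228.16743278 244.        ] (array([ 0.0805, -0.0089, -0.0031]), np.float64(0.0803), array([461.4, 189.9, 243.8]), np.float64(1.796))
[446.61031665 239.59439153 244.        ] (array([ 0.1034, -0.0065, -0.0037]), np.float64(0.1122), array([461.4, 189.9, 243.8]), np.float64(1.796))
```

```bash
python3 -m inch '0 0.035 -0.007 -0.003 0.03; 0 0.035 0 -0.002 0.03; 0 0.03 0 -0.001 0.03; 0 0.02 0 0 0.01; 0 0 0 0 0'
python3 - <<'E'
from h import *
for p in (1.4,1.45): X=door(p,230,11,244); print(X, rel(X,yaw_for(p)))
E
```

```text
time_s: 16.68
eef_pos: [449.8, 248.5, 244.6]
tcp_rot: [3.107, 0.028, 1.644]
ft_force: [-0.2, 0.1, 0.1]
gripper_width: 0.1
[448.00656194 228.16743278 244.        ] (array([-0.0403, -0.0066,  0.0021]), np.float64(-0.0163), array([449.8, 248.5, 244.6]), np.float64(1.644))
[446.61031665 239.59439153 244.        ] (array([-0.0173, -0.0077,  0.0015]), np.float64(0.0156), array([449.8, 248.5, 244.6]), np.float64(1.644))
```

The door is at about 1.48 rad. I'll back off from its face and rise clear.

```bash
python3 -m inch '0 -0.04 0 0 0; 0 -0.04 0 0 0; 0 0 0 -0.12 0; 0 0 0 -0.12 0; 0 -0.1 0 -0.05 0'; python3 -m inch '0 -0.12 0 0 0; 0 -0.12 0 0 0; 0 -0.12 0 0 0; 0 -0.1 0 0 0; 0 0 0 0 0'
python3 - <<'E'
from h import *
for n in("top","scene"):
    d=cam(n); cv2.imwrite(f"pics/{n}f.png",d["img"])
    for p in (1.3,1.4,1.48,1.55): print(n,p,proj(d,door(p,290,0,270)))
    print(proj(d,(*H,270)))
print(ctrl.state()["ft_force"])
E
```

```text
time_s: 17.3
eef_pos: [451.1, 159.7, 393.0]
tcp_rot: [3.114, 0.029, 1.654]
ft_force: [0.5, 0.0, 0.1]
gripper_width: -0.5
time_s: 17.92
eef_pos: [472.6, -81.4, 404.2]
tcp_rot: [3.105, 0.033, 1.658]
ft_force: [0.2, 0.5, -0.3]
gripper_width: -0.0
top 1.3 (np.float64(251.75034468440884), np.float64(272.9309201152445))
top 1.4 (np.float64(240.93820695885591), np.float64(274.4384598020183))
top 1.48 (np.float64(232.22612173047304), np.float64(274.8564370669462))
top 1.55 (np.float64(224.60907995173122), np.float64(274.64457909480296))
(np.float64(233.60263262190173), np.float64(167.7244070703506))
scene 1.3 (np.float64(422.48274680225103), np.float64(244.19611635564135))
scene 1.4 (np.float64(425.959814893879), np.float64(258.28310556825363))
scene 1.48 (np.float64(427.6816283528667), np.float64(270.0859180465991))
scene 1.55 (np.float64(428.35383307814965), np.float64(280.7603822904122))
(np.float64(263.41086352227), np.float64(257.99970329723857))
[ 0.5865755  -0.13445404 -0.30543689]
```

View pics/topf.png

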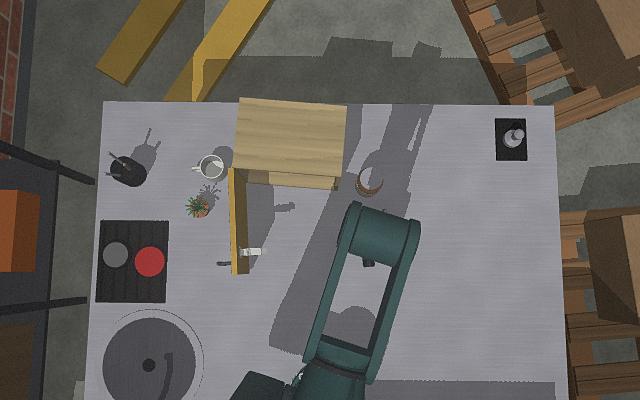

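View pics/scenef.png

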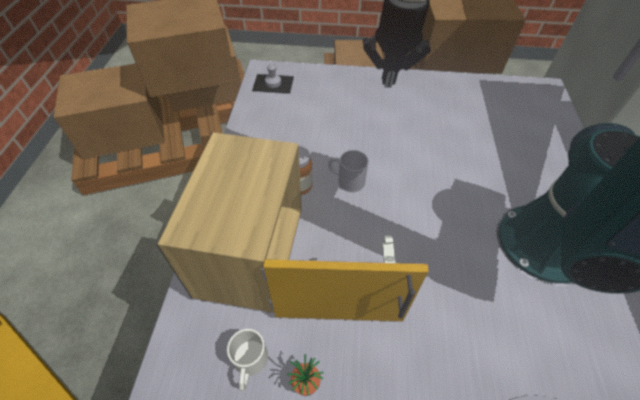

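The door stands wide open. In the top view its inner edge runs (240,170) to (248,272), and in the scene its corner is at (427,265), which puts it at about 1.39 to 1.45 rad (80 to 83°). The hook looks intact at (388,248). The cup (210,167) and plant (198,206) in the top view, and the jug (352,170) in the scene, are where they were. The jar (369,181) is standing too, and the arm is clear of everything.

Run:
```python
from rig import sign_off
print(sign_off())
```

```text
the job is handed in; nothing more can be done
None
```

The cupboard door is open at about 1.4 rad (roughly 80°), past the 70° asked for, and the job is handed in after about 18 s.

- **Door to the catch:** I drew it forward by its handle until the hook caught at about 0.17 rad. The pull readings stayed under about 7 N. Then I let go of the handle.
- **Hook:** I reached down through the gap with shut fingers and felt the hook at z ≈ 234.7 mm, about 3 mm below its nominal height. I pressed it down about 4 mm. The downward force readings peaked at 6.6 N.
- **Past the catch:** With the hook held down, I drew the door to about 0.38 rad with the same fingers. I then rose off the hook, pushed the door's inner face round, backed off and rose clear.

**Last checks:** the tool force was near zero with the arm clear. The jug, cup and plant showed no shift in the images. The jar was partly hidden by the arm, but its visible part was standing in the same place. The hook looks intact.

**Disagreement:** the two cameras differ slightly on the final angle. Comparing the raw corner pixel with my model gave about 1.33 rad in the top view and 1.45 rad in the scene view. Correcting the top view for its offset at the hinge gives about 1.39 rad. All of these are above 70° (1.22 rad).

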